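Dress the sawn end of a bar with a block file

TASK

On this lab bench a flat aluminium bar stands sawn end up in a small work stand. Take the long flat block file from the grey mat, not the scrubbing brush beside it, and give the bar's top end at least two full strokes from its leading third to its trailing third, flat and lightly pressed, squarely towards the stand's upright stop fence; lift the file clear after each stroke and carry it back in the air, for dragging it back pulls the bar away from the fence. Then lay the file down flat on the mat without dropping it and let go, leaving the brush where it is.

Things in the scene. Friction and masses are not known exactly. Their poses are not given: they have to be found in the camera images.
- file_grip (a point): Centre of the black upright grip (80 long, 18 wide, top 58 above the underside) of the block file, 0.3 kg: dark flat blade 160 x 30 x 5 with an aluminium rail on it (130 x 22, up to 12). The point is mid-length, 35 above the blade's underside, the filing face. x along the blade, y across (grip the 18 mm faces), z up; same from either end. Starts flat on the mat. All mm.
- edge (a point): Middle of the bar's top end, 128 mm above the bench: face 10 mm (x) by 40 mm (y), 44 mm above its dark clamp jaws. x is the filing direction, level, towards the steel stop fence (near face 50 mm from the bar, top 86 mm above the bench); z up. Bar and clamp rest on rubber and sink straight down about 1 mm per newton after the first 1 N, at most 12 mm; 3 to 6 mm is good filing pressure.
- work (a joint): How far the bar and its clamp have slid back from the stop fence, in m, along the edge's -x. 0 (as at the start) = against the fence; at most 0.03. It slides at about 1 N, with nothing else to hold it.
- mat_top (a point): Centre of the top face of the grey bench mat, 240 mm (x) by 260 mm (y), 3 mm thick, lying on the bench. The file and the brush lie on it side by side, about 120 mm apart along the mat's y, each roughly along its x.
- brush_grip (a point): Centre of the scrubbing brush's grip, 35 mm above its underside: a bystander to leave alone. It has the same black grip, 18 mm wide, top at 58 mm, but a short wooden head 100 mm long and 56 mm wide with white tufts.

How it is judged:
By the outcome, as a careful person would: the job done as asked, in the order asked, and still so for the second after the job is handed in, with the robot touching nothing.
It also fails if it takes over 58 s, if anything falls off the work surface, if the arm or the gripper's body presses on something with over 40 N, if the wrist force passes 120 N, or if a joint passes its speed limit or range.

ROBOT

A 7-joint arm with a two-finger parallel gripper is mounted at the origin on the work surface. World frame = base frame: x ahead of the robot, y to its left, z up, the work surface at z = 0. Lengths are in m, angles in rad, forces in N, time in s.
With the tool pointing down it reaches from about 0.4 to 0.85 m from the base axis. Payload 4.4 kg.
Tool frame: the origin (TCP) lies on the centre line of the jaws, within the pads' length; the fingertips stand 17 mm ahead of it and the grasp point (between the pads) lies 2 mm behind it; z points along the fingers, y is the direction in which the jaws open and shut (so a half turn about z gives the same grasp; the last joint's range is limited). The gripper opens to 94 mm and grips with 3 to 60 N. Pads are 16 mm wide; open, the fingers measure 119 mm over their backs; the gripper's body (75 mm by 177 mm) begins 78 mm behind the grasp point.
Start: joints at [-1.395, 0.628, 0.038, 1.517, -0.027, 0.996, -0.02], TCP at [0.156, 0.631, 0.189] pointing down, gripper open.
Joint ranges: [-3.06, 3.06], [-0.37, 2.12], [-1.25, 1.32], [0.18, 2.47], [-1.1, 4.24], [0.23, 1.98], [-2.94, 2.94]. Speed limits (rad/s): [2.57, 2.57, 3.14, 3.14, 3.14, 3.14, 3.14].

INTERFACE

Orientations are given as a unit quaternion [x, y, z, w].
In Python, from plant import sense, imaging, close_job, spot_in, outline_of, pinpoint gives the robot as it stands.
- The arm moves only by the tool carry_out, never from a script. Its argument "moves" is a list of rows, each a list of 5 numbers: the shift along the world's x, y, z in mm, then the turn about the world's z in rad, then the finger opening in mm, from 0 to 94. In form: [[tx, ty, tz, turn, jaw], ...]. A call has 1 to 5 rows; each row is the pose to reach, as a shift and turn from the pose commanded when the call began; what a row does not reach only later rows make up. A row lasts 1/8 s, in which the tool goes at most 62.5 mm and 10.7 degrees, less where a joint would pass 70% of its speed; a pose out of reach is approached as far as the arm can. A call with a gripper value outside its range is refused whole. The fingers move at their own pace and stop on an object; "grip_force" is the grip in N (left out, the last holds). Time passes only in rows, so rows that repeat a pose let the fingers close. It gives the time, the measured TCP pose, the force and the opening at its end, in the units of the state.
- sense(): the state, without advancing time (a new reading comes with each control period).
- imaging.snapshot(name): name is "scene" or "side" or "wrist"; returns the picture (480x640x3 uint8, red, green, blue); there is no depth.
- imaging.camera_params(name): a dict with "camera_matrix" (3x3 intrinsics, pixels), "pose" (4x4, takes a point from camera to world coordinates); the wrist camera has in their place "T_tool_cam" (4x4, takes a point from camera to tool coordinates, whose origin is the TCP and whose axes are the flange's). Camera axes: x right, y down, z forward; pixel columns grow to the right and rows downward; lengths in m; the calibration is good to about 2 mm. A picture is of the moment at which its call begins: read the wrist's pose just before it. camera_params takes no time and is no camera call.
- close_job(): hands the job in, once; it reports no verdict.
Trained networks look in the newest picture that a camera, given by its name, has taken for a name from the list of things; names that differ only in an ending like _2 or _b are one class to them, and where a whole thing is asked for, a point or a joint stands for the part that bears it (a point fixed in the world has none). Each returns a list of dicts, best first, with "p" (0 to 1); they miss things now and then, are a little off and sometimes report something else, mostly with a low value. They report only what shows in the picture. A call takes as long as a camera call.
- spot_in(camera, target): "rect" ([left, top, width, height] in pixels, round what is visible of it).
- outline_of(camera, target): "pixels" (480x640 bool, what is visible of it) and "rect" ([left, top, width, height] in pixels, round what is visible of it).
- pinpoint(camera, target): "point" ([column, row] in pixels: a listed point, or the origin of a listed thing).
The state is a dict: "t": time; "joint_pos": joint angles; "joint_vel": joint speeds; "joint_torque": joint torques, N m; "tcp_pos": TCP position; "eef_rot": TCP orientation; "force": force on the tool from outside, world axes, zero at the start; "wrist_torque": the same for the moment, N m; "grip_width": opening from 0.0 (shut) to 1.0 (fully open).
Only numpy, scipy, OpenCV 4.12 (cv2) and the standard library are available. Lean on these libraries where they do the work, as an engineer would, in place of code of your own. Each camera call takes 0.05 s, during which the arm holds its last target.

## Working session

There is one attempt and no reset: what is moved stays moved. The work goes in short steps, Python scripts to look and compute and a tool call to move; the robot and the scene stay as the last step left them, time stands still between calls to the robot, and variables do not carry over. Pictures are saved under pics/ and viewed, and the job is handed in when it is done.

Besides the shell and the picture viewer there is one more tool, called after "Request:" by a JSON object that holds its "fn" and its "kwargs", one argument or row to a line. carry_out: Moves the arm, as the interface text tells. Its arguments: {"type":"object","properties":{"moves":{"type":"array"},"grip_force":{"type":"number"}},"required":["moves"]}

```bash
ls; mkdir -p pics
cat > h.py <<'E'
import numpy as np, cv2
from plant import sense, imaging, close_job, spot_in, outline_of, pinpoint
from scipy.spatial.transform import Rotation as R
def snap(c,name):
    s=sense(); im=imaging.snapshot(c); cv2.imwrite(f'pics/{name}.png',im[:,:,::-1]); return s,im
def cam(c,s=None):
    p=imaging.camera_params(c); K=np.array(p['camera_matrix'])
    if 'pose' in p: return K,np.array(p['pose'])
    T=np.eye(4); T[:3,:3]=R.from_quat(s['eef_rot']).as_matrix(); T[:3,3]=s['tcp_pos']
    return K,T@np.array(p['T_tool_cam'])
def at_z(K,T,px,z):
    d=T[:3,:3]@np.linalg.solve(K,[px[0],px[1],1]); o=T[:3,3]; return o+d*(z-o[2])/d[2]
def proj(K,T,P):
    c=T[:3,:3].T@(np.array(P)-T[:3,3]); u=K@c; return u[:2]/u[2]
def tri(rays):
    A=np.zeros((3,3));b=np.zeros(3)
    for K,T,px in rays:
        d=T[:3,:3]@np.linalg.solve(K,[px[0],px[1],1]); d/=np.linalg.norm(d); M=np.eye(3)-np.outer(d,d); A+=M;b+=M@T[:3,3]
    return np.linalg.solve(A,b)
E
python3 - <<'E'
from h import *
print(sense())
for c in ['scene','side','wrist']:
    s,_=snap(c,c+'0'); K,T=cam(c,s); print(c,T.round(3).tolist(),K.round(0).tolist())
    for n in ['file_grip','edge','mat_top','brush_grip']:
        r=pinpoint(c,n); print(n,[(np.round(q['point'],1).tolist(),round(q['p'],2)) for q in r[:3]])
E
```

```text
pics
{'t': 0.0, 'joint_pos': array([-1.39478282,  0.62927901,  0.03845295,  1.51832978, -0.02699425,
        0.99627334, -0.02000821]), 'joint_vel': array([-1.17397486e-03, -1.38227458e-03, -7.62736825e-04,  6.27173364e-05,
       -9.46290434e-04, -6.74265885e-04, -1.78467254e-03]), 'joint_torque': array([-4.25904336e-04, -5.49725997e+01,  1.14314016e+00, -1.86631215e+01,
       -5.22481184e-02,  2.35986145e-02,  1.68819361e-04]), 'tcp_pos': array([0.15547221, 0.63045012, 0.18831005]), 'eef_rot': array([ 1.20618851e-01,  9.92698498e-01, -8.80838529e-04, -9.18154674e-05]), 'force': array([ 1.06815972,  0.54496201, -0.14322983]), 'wrist_torque': array([-0.02442635, -0.02418125,  0.04707219]), 'grip_width': 0.9971232173755976}
scene [[-0.759, 0.547, -0.354, 0.776], [0.652, 0.63, -0.423, 0.262], [-0.009, -0.551, -0.834, 0.625], [0.0, 0.0, 0.0, 1.0]] [[436.0, 0.0, 317.0], [0.0, 436.0, 245.0], [0.0, 0.0, 1.0]]
file_grip [([217.1, 168.1], 0.72)]
edge [([440.4, 303.1], 0.79)]
mat_top [([250.2, 191.8], 0.77)]
brush_grip [([260.6, 195.8], 0.58)]
side [[-0.993, -0.069, 0.095, 0.439], [-0.117, 0.532, -0.839, 0.769], [0.007, -0.844, -0.536, 0.605], [0.0, 0.0, 0.0, 1.0]] [[607.0, 0.0, 318.0], [0.0, 607.0, 252.0], [0.0, 0.0, 1.0]]
file_grip [([320.0, 209.0], 0.83)]
edge [([317.4, 322.8], 0.66)]
mat_top []
brush_grip [([328.0, 237.4], 0.91)]
wrist [[0.239, 0.936, 0.259, 0.079], [0.971, -0.23, -0.065, 0.651], [-0.001, 0.267, -0.964, 0.385], [0.0, 0.0, 0.0, 1.0]] [[339.0, 0.0, 321.0], [0.0, 339.0, 240.0], [0.0, 0.0, 1.0]]
file_grip []
edge []
mat_top []
brush_grip []
```

View pics/scene0.png

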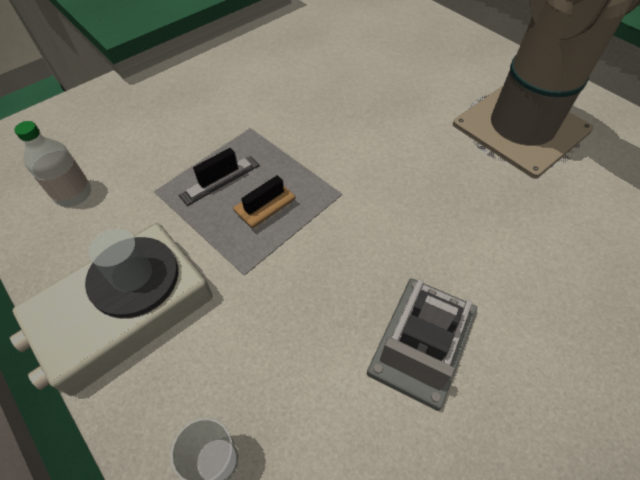

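View pics/side0.png

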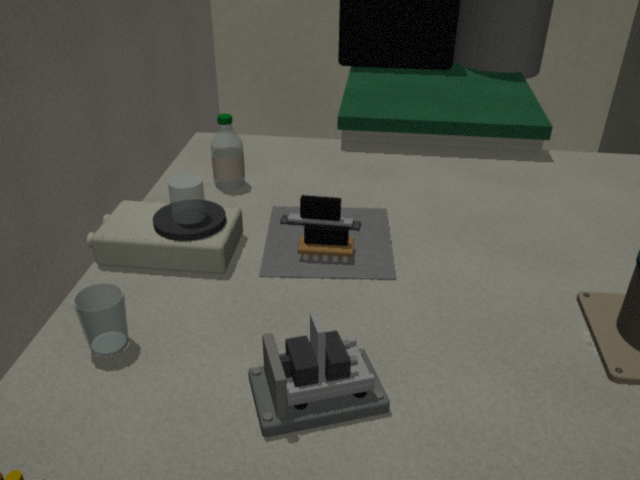

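Run:
```python
from h import *
Ks,Ts=cam('scene');Kd,Td=cam('side')
for n,a,b,z in [('file',(217.1,168.1),(320,209),.038),('brush',(260.6,195.8),(328,237.4),.038),('edge',(440.4,303.1),(317.4,322.8),.128)]:
    print(n,tri([(Ks,Ts,a),(Kd,Td,b)]).round(4),at_z(Ks,Ts,a,z).round(4),at_z(Kd,Td,b,z).round(4))
print(at_z(Ks,Ts,(250.2,191.8),.003))
```

```text
file [ 0.5548 -0.2876  0.0324] [ 0.5555 -0.284   0.038 ] [ 0.5546 -0.2747  0.038 ]
brush [ 0.5297 -0.1872  0.0269] [ 0.5346 -0.1786  0.038 ] [ 0.5278 -0.1694  0.038 ]
edge [0.5049 0.1777 0.1235] [0.5056 0.1775 0.128 ] [0.5054 0.185  0.128 ]
[ 0.5290482 -0.2254514  0.003    ]
```

The fence faces roughly +x, and the file lies roughly along x at about (0.555,-0.285). I'll go over the stand first to get a wrist view.

Request:
{"fn": "carry_out", "kwargs": {
  "moves": [
    [30,-45,20,0.05,94],
    [60,-90,50,0.1,94],
    [90,-135,80,0.15,94],
    [120,-180,110,0.2,94],
    [150,-230,130,0.24,94]
  ]
}}

```text
t: 1.38
tcp_pos: [0.3069, 0.4002, 0.3208]
eef_rot: [0.0, 1.0, 0.001, 0.001]
force: [1.3, 0.7, -0.4]
grip_width: 0.998
```

Request:
{"fn": "carry_out", "kwargs": {
  "moves": [
    [27,-50,10,0,94],
    [54,-100,20,0,94],
    [81,-150,30,0,94],
    [110,-200,30,0,94],
    [110,-200,30,0,94]
  ]
}}

```text
t: 2.0
tcp_pos: [0.4178, 0.1965, 0.3497]
eef_rot: [0.006, 1.0, -0.001, 0.001]
force: [0.4, 0.4, -0.6]
grip_width: 0.998
```

Run:
```python
from h import *
c='wrist'
s,_=snap(c,'w1'); K,T=cam(c,s); print(s['t'],s['tcp_pos'],s['eef_rot'],s['joint_pos'])
for n in ['edge','file_grip']:
    r=pinpoint(c,n); print(n,[(np.round(q['point'],1).tolist(),round(q['p'],2),at_z(K,T,q['point'],.128)) for q in r[:3]])
```

```text
2.0 [0.41782388 0.19650931 0.34969053] [ 5.53114398e-03  9.99984125e-01 -5.94785553e-04  8.95672004e-04] [-0.6257159   0.19160143  0.15209146  1.76738069 -0.02912461  1.18388133
  1.09433135]
edge [([306.8, 273.4], 0.59, array([0.50068774, 0.17849266, 0.128     ]))]
file_grip [([24.9, 284.3], 0.65, array([ 0.51239929, -0.19622125,  0.128     ])), ([69.8, 264.1], 0.5, array([ 0.4846463 , -0.13057049,  0.128     ]))]
```

View pics/w1.png

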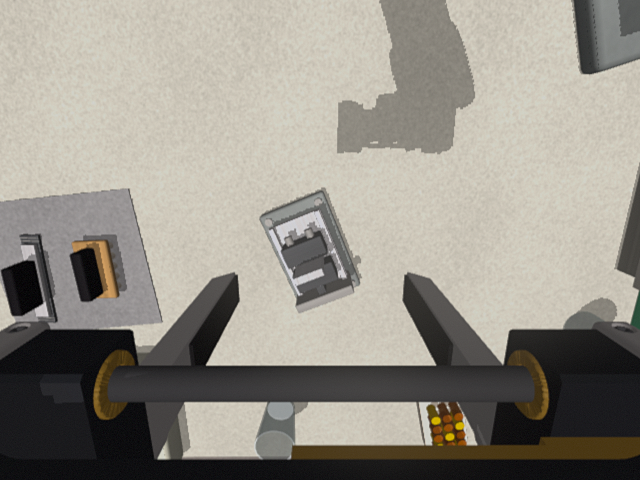

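Run:
```python
import cv2
im=cv2.imread('pics/w1.png'); cv2.imwrite('pics/w1z.png',cv2.resize(im[180:320,245:375],None,fx=4.2,fy=4.2,interpolation=cv2.INTER_CUBIC))
im=cv2.imread('pics/scene0.png'); cv2.imwrite('pics/s0z.png',cv2.resize(im[270:410,360:490],None,fx=4.2,fy=4.2,interpolation=cv2.INTER_CUBIC))
```

```text
(no output)
```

View pics/w1z.png

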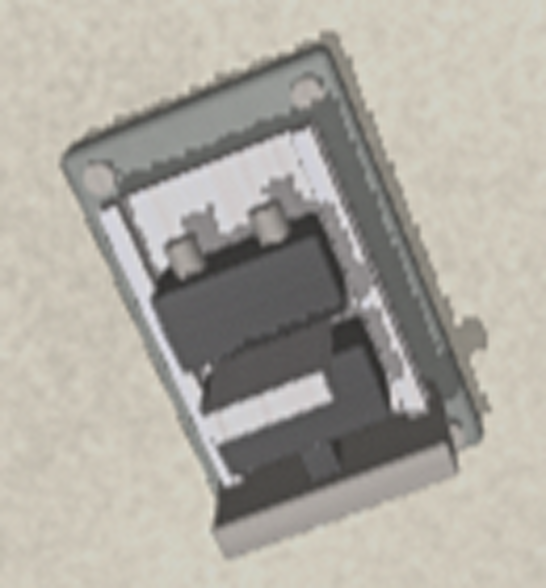

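View pics/s0z.png

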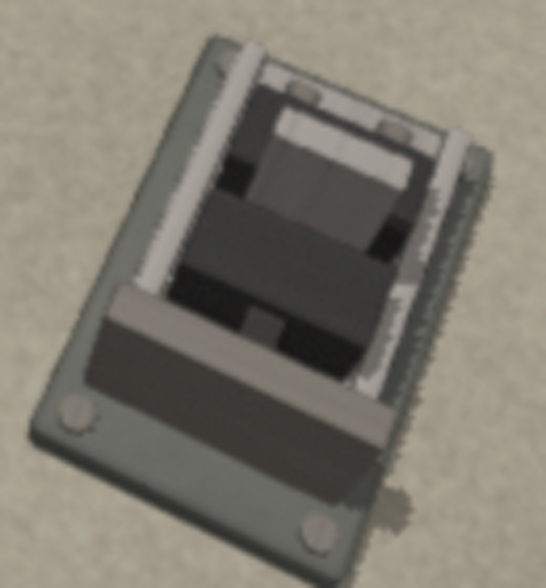

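Run:
```python
from h import *
s=sense()
def go(c,s,off,bar,fen):
    K,T=cam(c,s)
    for nm,pts,z in [('bar',bar,.128),('fence',fen,.086)]:
        P=np.array([at_z(K,T,(off[0]+p[0]/4.2,off[1]+p[1]/4.2),z)[:2] for p in pts])
        e1=P[1]-P[0];e2=P[2]-P[3]
        print(c,nm,P.round(4).tolist(),'c',P.mean(0).round(4),'len',np.linalg.norm(e1),np.linalg.norm(e2),'w',np.linalg.norm(P[3]-P[0]),'ang',[np.degrees(np.arctan2(-e[0],e[1])) for e in(e1,e2)], 'normal=', [np.arctan2(e[0],-e[1])if e[1]<0 else np.arctan2(-e[0],e[1]) for e in (e1+e2,)])
go('wrist',s,(245,180),[(205,414),(326,374),(334,396),(212,440)],[(214,530),(455,450),(458,472),(222,558)])
go('scene',None,(360,270),[(285,108),(412,160),(404,190),(277,135)],[(125,285),(395,405),(385,445),(108,320)])
```

```text
wrist bar [[0.5046, 0.1683], [0.4913, 0.2062], [0.4986, 0.2087], [0.5134, 0.1703]] c [0.502  0.1884] len 0.04019981297653497 0.04116851168671638 w 0.009009341721693511 ang [np.float64(19.351792863743203), np.float64(21.06183206632188)] normal= [np.float64(0.35285308086015466)]
wrist fence [[0.5654, 0.167], [0.5349, 0.2514], [0.5432, 0.2526], [0.5763, 0.1696]] c [0.555  0.2101] len 0.08972729927199147 0.08937697676709597 w 0.01122607121327563 ang [np.float64(19.858476448281483), np.float64(21.739286786564342)] normal= [np.float64(0.3629768584200162)]
scene bar [[0.5097, 0.1604], [0.4943, 0.1964], [0.5036, 0.2011], [0.5183, 0.1648]] c [0.5065 0.1807] len 0.0391566762505379 0.039080747292505054 w 0.00967582979967428 ang [np.float64(23.122071678628345), np.float64(22.00813569357362)] normal= [np.float64(0.39384478977420356)]
scene fence [[0.5705, 0.1601], [0.5369, 0.2387], [0.5484, 0.2445], [0.5825, 0.1646]] c [0.5596 0.202 ] len 0.08550200731165596 0.08690307955639281 w 0.012826932100596896 ang [np.float64(23.135981887185796), np.float64(23.103638326857542)] normal= [np.float64(0.4035145150556057)]
```

Request:
{"fn": "carry_out", "kwargs": {
  "moves": [
    [7,-55,0,0,94],
    [14,-110,0,0,94],
    [21,-165,0,0,94],
    [28,-220,0,0,94],
    [35,-275,-10,0,94]
  ]
}}

```text
t: 2.78
tcp_pos: [0.4516, -0.0735, 0.3396]
eef_rot: [-0.001, 1.0, 0.0, 0.001]
force: [1.1, 0.4, -0.2]
grip_width: 0.997
```

Request:
{"fn": "carry_out", "kwargs": {
  "moves": [
    [10,-55,-15,0,94],
    [20,-110,-30,0,94],
    [30,-160,-50,0,94],
    [30,-180,-70,0,94],
    [30,-180,-70,0,94]
  ]
}}

```text
t: 3.4
tcp_pos: [0.4801, -0.253, 0.2675]
eef_rot: [0.001, 1.0, 0.001, -0.002]
force: [0.5, 0.0, 0.2]
grip_width: 1.001
```

Request:
{"fn": "carry_out", "kwargs": {
  "moves": [
    [0,0,0,0,94]
  ]
}}

```text
t: 3.52
tcp_pos: [0.4817, -0.2516, 0.2696]
eef_rot: [-0.001, 1.0, 0.001, 0.0]
force: [1.2, -0.4, 0.3]
grip_width: 0.999
```

Run:
```python
from h import *
c='wrist'
s,im=snap(c,'w2'); K,T=cam(c,s); print(s['t'],s['tcp_pos'],s['eef_rot'],s['joint_pos'])
for n in ['file_grip','brush_grip','mat_top']:
    r=pinpoint(c,n); print(n,[(np.round(q['point'],1).tolist(),round(q['p'],2),at_z(K,T,q['point'],.038 if 'grip' in n else .003)) for q in r[:3]])
```

```text
3.525 [ 0.48167121 -0.25163225  0.26963551] [-6.44385637e-04  9.99999569e-01  5.85431559e-04  3.21755573e-04] [ 0.14989536  0.4122527   0.40990065  1.71529512 -0.18641887  1.05244725
  2.19403719]
file_grip [([292.9, 261.8], 0.89, array([ 0.55184281, -0.28686546,  0.038     ]))]
brush_grip [([382.7, 250.5], 0.71, array([ 0.53591341, -0.16806808,  0.038     ]))]
mat_top [([336.7, 238.8], 0.76, array([ 0.5295753 , -0.22723679,  0.003     ]))]
```

View pics/w2.png

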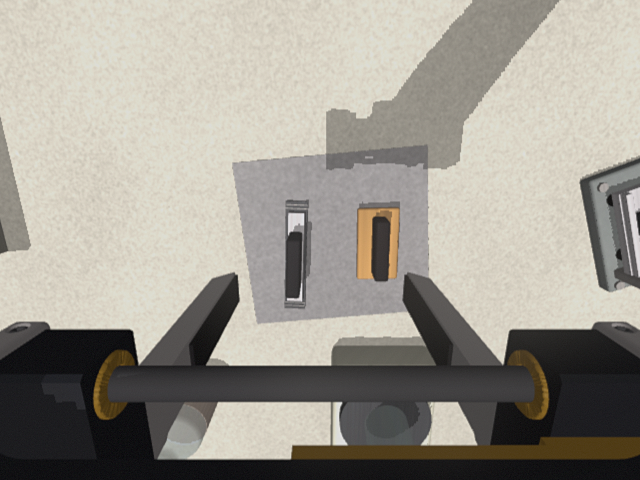

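Run:
```python
from h import *
s=sense()
im=cv2.imread('pics/w2.png'); cv2.imwrite('pics/w2z.png',cv2.resize(im[190:320,240:350],None,fx=4.5,fy=4.5,interpolation=cv2.INTER_CUBIC))
K,T=cam('wrist',s)
for z,pts in [(.008,[(285.5,201),(308.5,201),(305,306.5),(285,306.5)])]:
    P=np.array([at_z(K,T,p,z)[:2] for p in pts]);print(P.round(4),P.mean(0),np.linalg.norm(P[0]-P[1]),np.linalg.norm(P[2]-P[3]))
    d=P[2]+P[3]-P[0]-P[1];print(np.linalg.norm(d)/2,np.arctan2(d[1],d[0]))
r=outline_of('wrist','file_grip')
for q in r[:2]:
    m=q['pixels'];v,u=np.nonzero(m);print(q['p'],q['rect'],m.sum())
    P=np.array([at_z(K,T,p,.006)[:2] for p in zip(u,v)]);print(cv2.minAreaRect(P.astype(np.float32)*1000))
```

```text
[[ 0.4753 -0.299 ]
 [ 0.4752 -0.2678]
 [ 0.6325 -0.2743]
 [ 0.6326 -0.304 ]] [ 0.55388869 -0.28626272] 0.031232391394989675 0.0296455146396664
0.15740438612401852 -0.03658522547305332
0.69 [286.6, 199.0, 21.5, 109.4] 2279
((554.4741821289062, -287.1344909667969), (31.738927841186523, 161.28411865234375), 87.19981384277344)
```

View pics/w2z.png

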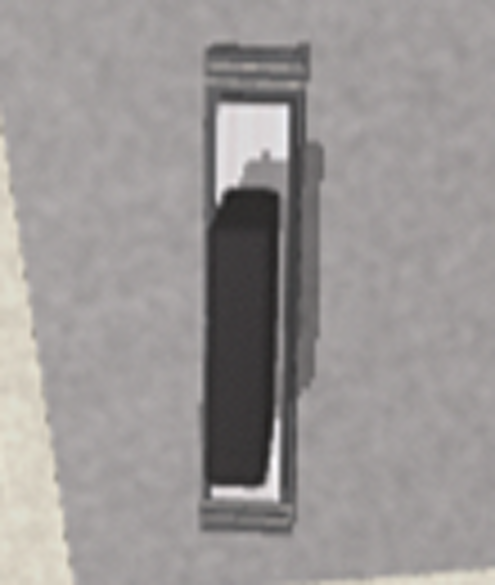

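Request:
{"fn": "carry_out", "kwargs": {
  "moves": [
    [30,-15,-30,-0.02,60],
    [60,-30,-70,-0.04,60],
    [73,-33,-120,-0.04,60],
    [73,-33,-150,-0.04,60],
    [73,-33,-150,-0.04,60]
  ]
}}

```text
t: 4.4
tcp_pos: [0.5522, -0.2855, 0.1172]
eef_rot: [0.021, 1.0, 0.001, -0.002]
force: [0.5, -0.0, 0.4]
grip_width: 0.639
```

Run:
```python
from h import *
for c in ['wrist','side','scene']:
    s,im=snap(c,c+'3'); K,T=cam(c,s); print(s['t'],s['tcp_pos'],s['eef_rot'])
    r=pinpoint(c,'file_grip'); print([(np.round(q['point'],1).tolist(),round(q['p'],2),at_z(K,T,q['point'],.038)) for q in r[:3]])
a=cv2.imread('pics/wrist3.png');b=cv2.imread('pics/scene3.png')
cv2.imwrite('pics/c3.png',np.hstack([cv2.resize(a,(400,300)),cv2.resize(b[100:300,130:400],(400,300))]))
```

```text
4.4 [ 0.55222925 -0.28545075  0.11717266] [ 0.02061148  0.9997845   0.00111741 -0.00220679]
[([319.9, 246.5], 0.81, array([ 0.55520002, -0.28467596,  0.038     ]))]
4.5 [ 0.55429532 -0.2871575   0.12041184] [ 2.08119186e-02  9.99783103e-01 -3.73335792e-04  6.86940463e-04]
[([317.3, 209.9], 0.66, array([ 0.55937682, -0.27034522,  0.038     ]))]
4.6 [ 0.55478579 -0.28752869  0.1212731 ] [ 2.08696817e-02  9.99780725e-01 -7.23235275e-04  1.56033650e-03]
[([213.7, 170.9], 0.76, array([ 0.56401003, -0.2823001 ,  0.038     ]))]
```

View pics/c3.png

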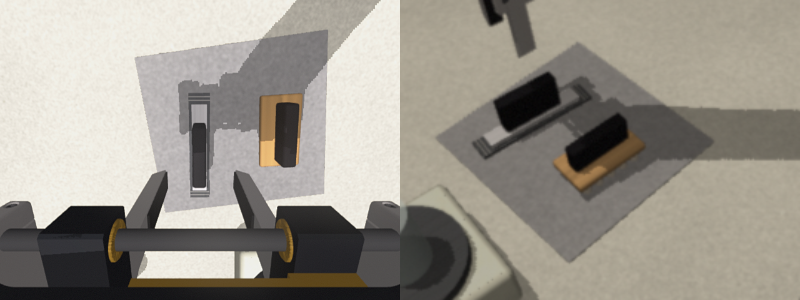

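Request:
{"fn": "carry_out", "kwargs": {
  "moves": [
    [0,0,-30,0,60],
    [0,0,-60,0,60],
    [0,0,-81,0,60],
    [0,0,-81,0,60],
    [0,0,-81,0,60]
  ]
}}

```text
t: 5.32
tcp_pos: [0.5545, -0.2875, 0.0396]
eef_rot: [0.021, 1.0, -0.001, 0.001]
force: [-0.1, 0.1, 0.1]
grip_width: 0.641
```

Request:
{"fn": "carry_out", "kwargs": {
  "moves": [
    [0,0,0,0,30],
    [0,0,0,0,10],
    [0,0,0,0,10],
    [0,0,0,0,10],
    [0,0,0,0,10]
  ],
  "grip_force": 50
}}

```text
t: 5.95
tcp_pos: [0.5536, -0.287, 0.0382]
eef_rot: [0.021, 1.0, -0.0, -0.0]
force: [0.1, -0.0, 0.5]
grip_width: 0.18
```

Run:
```python
from h import *
s,im=snap('wrist','wrist4');s2,_=snap('scene','scene4'); print(s['t'],s['tcp_pos'],s['eef_rot'],s['force'],s['grip_width']*94)
a=cv2.imread('pics/wrist4.png');b=cv2.imread('pics/scene4.png')
cv2.imwrite('pics/c4.png',np.hstack([cv2.resize(a,(400,300)),cv2.resize(b[100:300,130:400],(400,300))]))
```

```text
5.95 [ 0.55362699 -0.28699962  0.03816766] [ 2.09131272e-02  9.99781294e-01 -7.17273302e-05 -8.04215362e-06] [ 0.07961334 -0.04476081  0.45444083] 16.93603681826309
```

View pics/c4.png

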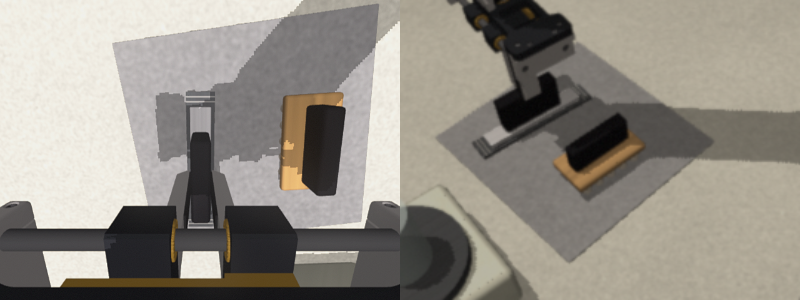

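Request:
{"fn": "carry_out", "kwargs": {
  "moves": [
    [0,0,20,0,10],
    [0,0,60,0,10],
    [0,0,110,0,10],
    [0,20,160,0,10],
    [-8,60,200,0.05,10]
  ]
}}

```text
t: 6.68
tcp_pos: [0.5455, -0.228, 0.2396]
eef_rot: [-0.003, 1.0, -0.001, 0.0]
force: [0.4, -0.1, -3.7]
grip_width: 0.183
```

Request:
{"fn": "carry_out", "kwargs": {
  "moves": [
    [-10,50,0,0.08,10],
    [-20,100,0,0.16,10],
    [-30,150,0,0.24,10],
    [-40,200,0,0.3,10],
    [-50,250,0,0.34,10]
  ]
}}

```text
t: 7.3
tcp_pos: [0.4944, 0.0247, 0.2377]
eef_rot: [-0.174, 0.985, 0.0, -0.001]
force: [-0.3, 0.1, -2.3]
grip_width: 0.188
```

Request:
{"fn": "carry_out", "kwargs": {
  "moves": [
    [-10,50,0,0.035,10],
    [-20,100,0,0.035,10],
    [-31,134,0,0.035,10],
    [-31,144,0,0.035,10],
    [-31,144,0,0.035,10]
  ]
}}

```text
t: 7.92
tcp_pos: [0.4646, 0.1667, 0.2379]
eef_rot: [-0.191, 0.982, -0.0, -0.0]
force: [-0.8, -0.8, -3.4]
grip_width: 0.18
```

Run:
```python
from h import *
for c in ['wrist','side','scene']:
    s,im=snap(c,c+'5'); K,T=cam(c,s); print(s['t'],s['tcp_pos'],s['eef_rot'],s['force'],s['grip_width'])
    for n in ['edge','file_grip']:
        r=pinpoint(c,n); print(n,[(np.round(q['point'],1).tolist(),round(q['p'],2),at_z(K,T,q['point'],.128)) for q in r[:3]])
a=cv2.imread('pics/wrist5.png');b=cv2.imread('pics/scene5.png');d=cv2.imread('pics/side5.png')
cv2.imwrite('pics/c5.png',np.vstack([np.hstack([cv2.resize(a,(400,300)),cv2.resize(b[150:390,260:580],(400,300))]),np.hstack([cv2.resize(d[100:430,130:570],(400,300)),cv2.resize(a[100:300,200:440],(400,300))])]))
```

```text
7.925 [0.46462901 0.16672592 0.23787737] [-1.90717742e-01  9.81644801e-01 -3.96624252e-04 -2.63799877e-04] [-0.802828   -0.7792689  -3.43828714] 0.18035755701778242
edge []
file_grip [([324.1, 280.4], 0.87, array([0.50651762, 0.188953  , 0.128     ]))]
8.075 [0.46503382 0.16513799 0.23807924] [-1.89028644e-01  9.81971424e-01 -5.19938115e-04 -1.52800632e-04] [ 0.32944355 -0.37639809 -3.17637568] 0.1852955508696451
edge [([316.2, 322.8], 0.9, array([0.50684127, 0.18518088, 0.128     ]))]
file_grip [([352.8, 243.9], 0.85, array([ 0.47484334, -0.00653433,  0.128     ]))]
8.225 [0.46496792 0.16585267 0.23820409] [-1.89370911e-01  9.81905608e-01 -1.86695684e-04  2.05265946e-06] [ 0.55894366 -0.14418067 -2.29450864] 0.18232890343881364
edge [([442.1, 306.7], 0.61, array([0.50781342, 0.18216504, 0.128     ]))]
file_grip [([480.3, 233.9], 0.82, array([0.382766  , 0.14424401, 0.128     ]))]
```

View pics/c5.png

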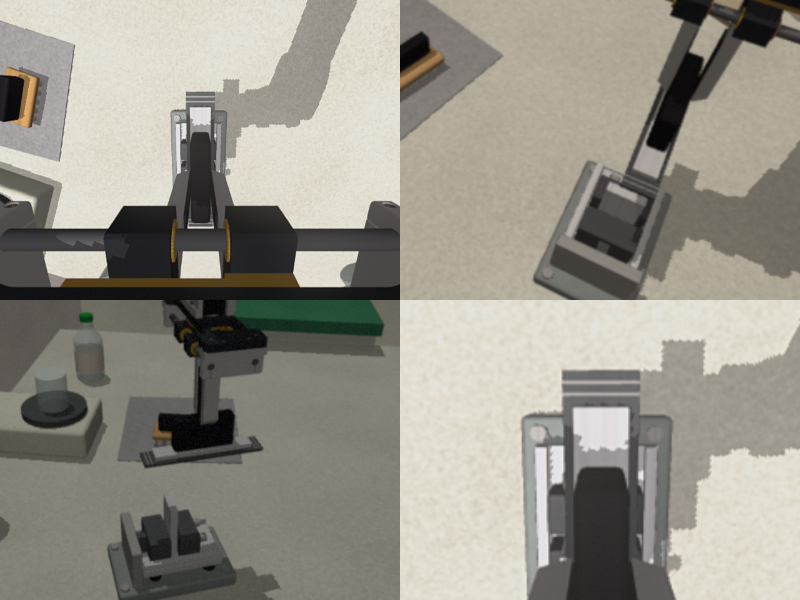

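Request:
{"fn": "carry_out", "kwargs": {
  "moves": [
    [0,0,-30,0,10],
    [0,0,-55,0,10],
    [0,0,-68,0,10],
    [0,0,-68,0,10],
    [0,0,-68,0,10]
  ],
  "grip_force": 60
}}

```text
t: 9.0
tcp_pos: [0.4654, 0.1673, 0.171]
eef_rot: [-0.19, 0.982, 0.0, 0.001]
force: [-0.4, -0.2, -3.5]
grip_width: 0.181
```

Request:
{"fn": "carry_out", "kwargs": {
  "moves": [
    [0,0,-4,0,10],
    [0,0,-7,0,10],
    [0,0,-9,0,10],
    [0,0,-11,0,10],
    [0,0,-11,0,10]
  ]
}}

```text
t: 9.62
tcp_pos: [0.4644, 0.167, 0.1592]
eef_rot: [-0.19, 0.982, -0.0, -0.0]
force: [-2.6, -1.1, 1.0]
grip_width: 0.18
```

Run:
```python
from h import *
for c in ['side','scene']:
    s,im=snap(c,c+'6'); K,T=cam(c,s); print(s['t'],s['tcp_pos'],s['eef_rot'],s['force'],s['wrist_torque'],s['grip_width'])
b=cv2.imread('pics/scene6.png');d=cv2.imread('pics/side6.png')
cv2.imwrite('pics/c6.png',np.hstack([cv2.resize(b[180:390,320:600],(400,300)),cv2.resize(d[220:430,190:470],(400,300))]))
```

```text
9.625 [0.46437248 0.16699907 0.15924419] [-1.90375776e-01  9.81711263e-01 -6.47248428e-07 -2.46011958e-04] [-2.57412933 -1.0686636   1.01126174] [-0.08824275  0.33305448  0.00753118] 0.1797138796266298
9.675 [0.46444019 0.16705264 0.1593136 ] [-1.90385094e-01  9.81709471e-01  2.58600356e-05 -1.75253185e-04] [-2.32174662 -0.5148805   0.98605277] [-0.06325108  0.44478578  0.02894058] 0.17853930971619333
```

View pics/c6.png

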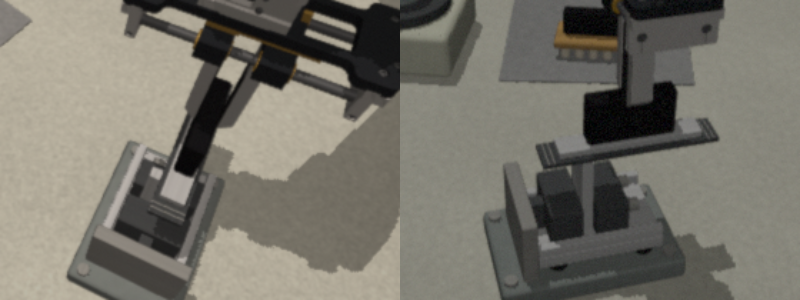

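Request:
{"fn": "carry_out", "kwargs": {
  "moves": [
    [13,5,-1,0,10],
    [28,11.5,-1,0,10],
    [44,18,-1,0,10],
    [60,24.5,-1,0,10],
    [78,31.5,-1,0,10]
  ]
}}

```text
t: 10.35
tcp_pos: [0.5425, 0.1987, 0.1579]
eef_rot: [-0.19, 0.982, -0.0, -0.001]
force: [-2.9, -1.6, 1.2]
grip_width: 0.18
```

Request:
{"fn": "carry_out", "kwargs": {
  "moves": [
    [4,1.5,0,0,10]
  ]
}}

```text
t: 10.48
tcp_pos: [0.5473, 0.2004, 0.1578]
eef_rot: [-0.191, 0.982, -0.0, -0.0]
force: [-2.5, -1.1, 0.9]
grip_width: 0.183
```

Run:
```python
from h import *
for c in ['side','scene']:
    s,im=snap(c,c+'7'); K,T=cam(c,s); print(s['t'],s['tcp_pos'],s['eef_rot'],s['force'],s['wrist_torque'],s['grip_width'])
b=cv2.imread('pics/scene7.png');d=cv2.imread('pics/side7.png')
cv2.imwrite('pics/c7.png',np.hstack([cv2.resize(b[180:390,320:600],(400,300)),cv2.resize(d[220:430,190:470],(400,300))]))
```

```text
10.475 [0.54726051 0.20041336 0.15783077] [-1.90535118e-01  9.81680346e-01 -8.79433456e-05 -2.41852556e-04] [-2.49466345 -1.14404514  0.94553015] [-0.30820428  1.01083801 -0.01583827] 0.18315470226194228
10.525 [0.54702284 0.20035641 0.15779164] [-1.90479066e-01  9.81691204e-01 -6.11583075e-05 -3.19290729e-04] [-1.88971506 -1.44035345  0.64739858] [-0.13557691  0.63213454  0.01780954] 0.18118555912026527
```

View pics/c7.png

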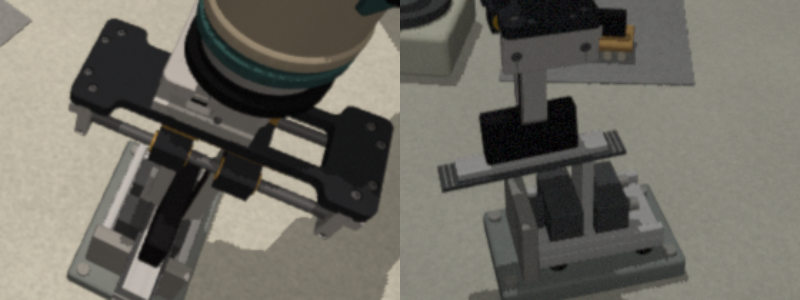

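Request:
{"fn": "carry_out", "kwargs": {
  "moves": [
    [0,0,10,0,10],
    [0,0,25,0,10],
    [0,0,40,0,10],
    [0,0,40,0,10]
  ]
}}

```text
t: 11.08
tcp_pos: [0.548, 0.2005, 0.2002]
eef_rot: [-0.19, 0.982, 0.0, 0.002]
force: [-0.4, 0.4, -2.9]
grip_width: 0.18
```

Run:
```python
from h import *
c='side'
s,im=snap(c,'side8'); K,T=cam(c,s); print(s['t'],s['tcp_pos'],s['force'],s['wrist_torque'])
d=np.array([np.cos(.385),np.sin(.385),0])
def ends(tcp,px=None):
    C=np.array(tcp)-[0,0,.030]  # blade top plane 5mm above underside
    return [proj(K,T,C+d*k).round(1).tolist() for k in (.08,-.08)]
print('exp free5',ends([.465,.166,.238]),'exp6',ends([.4644,.167,.1592]),'exp7',ends([.5472,.2004,.1578]),'exp8',ends(s['tcp_pos']))
cv2.imwrite('pics/s8.png',cv2.resize(cv2.imread('pics/side8.png')[180:420,150:470],None,fx=2.5,fy=2.5,interpolation=cv2.INTER_CUBIC))
cv2.imwrite('pics/s6.png',cv2.resize(cv2.imread('pics/side6.png')[180:420,150:470],None,fx=2.5,fy=2.5,interpolation=cv2.INTER_CUBIC))
```

```text
11.075 [0.54795087 0.200548   0.20020101] [-0.44123966  0.42166364 -2.93252039] [ 0.02395951  0.02068834 -0.01169661]
exp free5 [[287.7, 272.5], [416.0, 253.6]] exp6 [[289.4, 326.1], [410.8, 305.7]] exp7 [[216.4, 339.2], [344.4, 317.6]] exp8 [[212.7, 311.0], [344.8, 290.2]]
```

View pics/s8.png

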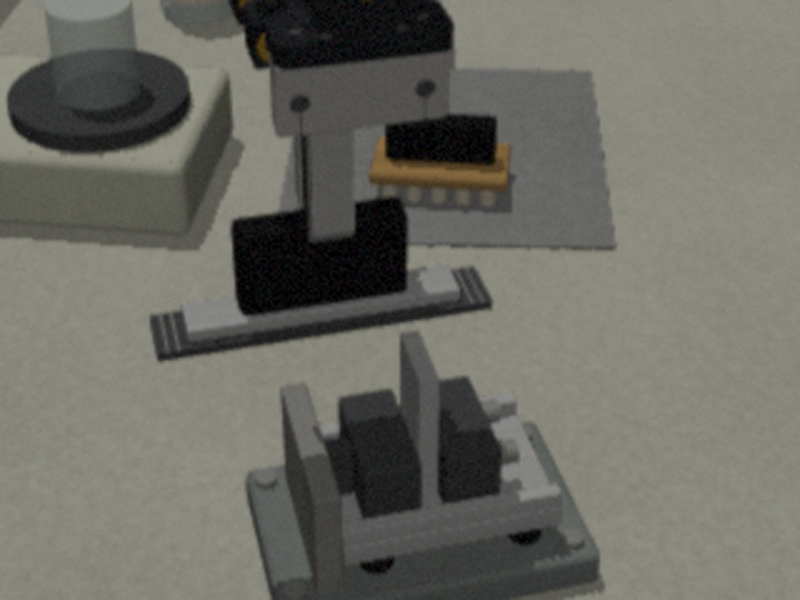

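View pics/s6.png

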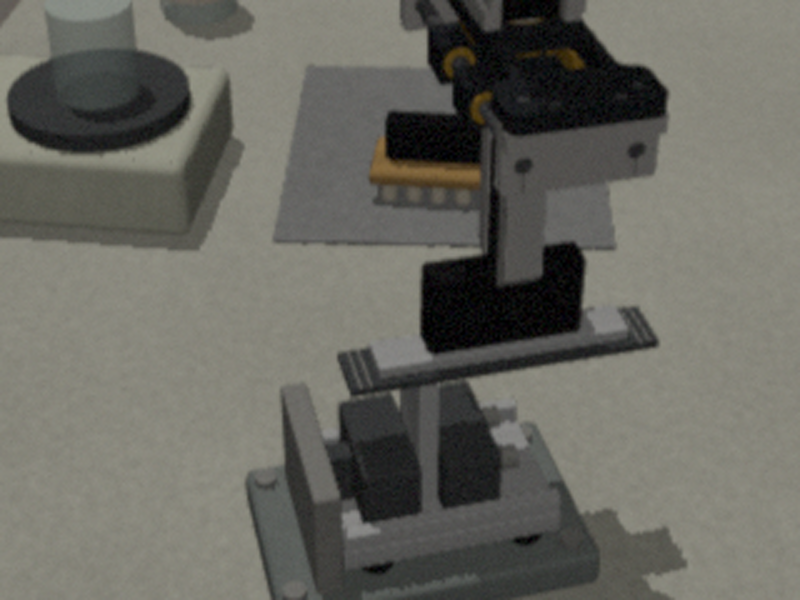

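Request:
{"fn": "carry_out", "kwargs": {
  "moves": [
    [-20,-8,0,0,10],
    [-45,-18,0,0,10],
    [-76,-31,0,0,10],
    [-76,-31,0,0,10],
    [-76,-31,-15,0,10]
  ]
}}

```text
t: 11.75
tcp_pos: [0.4721, 0.1698, 0.1839]
eef_rot: [-0.19, 0.982, 0.0, 0.002]
force: [-0.7, -0.1, -2.6]
grip_width: 0.181
```

Request:
{"fn": "carry_out", "kwargs": {
  "moves": [
    [0,0,-15,0,10],
    [0,0,-20,0,10],
    [0,0,-23,0,10],
    [0,0,-26,0,10],
    [0,0,-26,0,10]
  ]
}}

```text
t: 12.38
tcp_pos: [0.4704, 0.1691, 0.1575]
eef_rot: [-0.19, 0.982, 0.0, -0.0]
force: [-2.6, -1.1, 3.9]
grip_width: 0.185
```

Run:
```python
from h import *
c='side'
s,im=snap(c,'side9'); print(s['t'],s['tcp_pos'],s['force'],s['wrist_torque'])
cv2.imwrite('pics/s9.png',cv2.resize(cv2.imread('pics/side9.png')[180:420,150:470],None,fx=2.5,fy=2.5,interpolation=cv2.INTER_CUBIC))
```

```text
12.375 [0.47038324 0.16906075 0.15750273] [-2.55725324 -1.1242618   3.86972554] [-0.16215911  0.80108861  0.03178792]
```

View pics/s9.png

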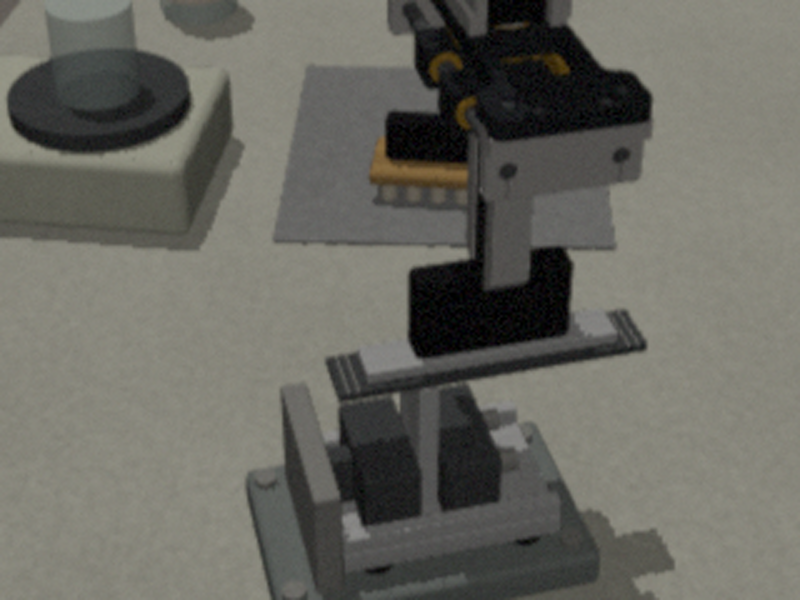

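Request:
{"fn": "carry_out", "kwargs": {
  "moves": [
    [12,5,0.5,0,10],
    [27,11,1,0,10],
    [42,17,1,0,10],
    [57,23,0.5,0,10],
    [71,28.5,0,0,10]
  ]
}}

```text
t: 13.05
tcp_pos: [0.5419, 0.1977, 0.1573]
eef_rot: [-0.19, 0.982, -0.0, -0.0]
force: [-3.2, -0.5, 2.1]
grip_width: 0.183
```

Request:
{"fn": "carry_out", "kwargs": {
  "moves": [
    [2,1,0,0,10]
  ]
}}

```text
t: 13.18
tcp_pos: [0.5445, 0.1988, 0.1572]
eef_rot: [-0.19, 0.982, -0.0, 0.0]
force: [-2.9, -1.5, 2.7]
grip_width: 0.18
```

Run:
```python
from h import *
c='side'
s,im=snap(c,'side10'); print(s['t'],s['tcp_pos'],s['force'],s['wrist_torque'])
cv2.imwrite('pics/s10.png',cv2.resize(cv2.imread('pics/side10.png')[180:420,150:470],None,fx=2.5,fy=2.5,interpolation=cv2.INTER_CUBIC))
```

```text
13.175 [0.54451078 0.19882878 0.15717493] [-2.89689285 -1.49329949  2.73799627] [-0.37287195  0.77923809 -0.0128676 ]
```

View pics/s10.png

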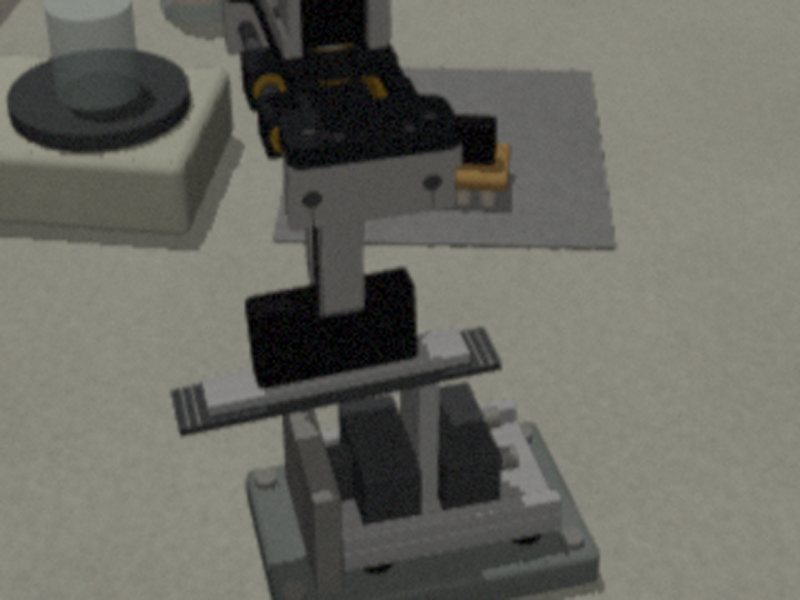

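Request:
{"fn": "carry_out", "kwargs": {
  "moves": [
    [0,0,12,0,10],
    [0,0,40,0,10],
    [0,0,40,0,10],
    [-35,-14,40,0,10],
    [-73,-29.5,40,0,10]
  ]
}}

```text
t: 13.85
tcp_pos: [0.4695, 0.1688, 0.1963]
eef_rot: [-0.19, 0.982, -0.0, -0.0]
force: [-0.2, 0.7, -3.0]
grip_width: 0.18
```

Request:
{"fn": "carry_out", "kwargs": {
  "moves": [
    [0,0,0,0,10],
    [0,0,-20,0,10],
    [0,0,-33,0,10],
    [0,0,-37,0,10],
    [0,0,-39.5,0,10]
  ]
}}

```text
t: 14.48
tcp_pos: [0.4705, 0.1691, 0.1578]
eef_rot: [-0.19, 0.982, 0.0, -0.0]
force: [-2.4, -0.5, 3.3]
grip_width: 0.18
```

Request:
{"fn": "carry_out", "kwargs": {
  "moves": [
    [0,0,0,0,10],
    [12,5,0.5,0,10],
    [27,11,0.5,0,10],
    [42,17,0.5,0,10],
    [57,23,0,0,10]
  ]
}}

```text
t: 15.1
tcp_pos: [0.5275, 0.192, 0.1579]
eef_rot: [-0.19, 0.982, -0.0, -0.001]
force: [-3.7, -1.4, 2.6]
grip_width: 0.179
```

Request:
{"fn": "carry_out", "kwargs": {
  "moves": [
    [16,6.5,0,0,10],
    [16,6.5,0,0,10]
  ]
}}

```text
t: 15.35
tcp_pos: [0.5454, 0.1992, 0.158]
eef_rot: [-0.19, 0.982, 0.0, 0.001]
force: [0.6, 0.2, 1.8]
grip_width: 0.186
```

Request:
{"fn": "carry_out", "kwargs": {
  "moves": [
    [0,0,12,0,10],
    [0,0,40,0,10],
    [0,0,70,0,10],
    [0,0,90,0,10],
    [0,0,90,0,10]
  ]
}}

```text
t: 15.98
tcp_pos: [0.5444, 0.1988, 0.2496]
eef_rot: [-0.19, 0.982, 0.0, 0.002]
force: [-0.2, 0.3, -3.5]
grip_width: 0.185
```

Run:
```python
from h import *
for c in ['side','scene']:
    s,im=snap(c,c+'11'); K,T=cam(c,s); print(s['t'],s['tcp_pos'],s['force'],s['wrist_torque'],s['joint_pos'])
    r=pinpoint(c,'edge'); print([(np.round(q['point'],1).tolist(),round(q['p'],2),at_z(K,T,q['point'],.128)) for q in r[:3]])
b=cv2.imread('pics/scene11.png');d=cv2.imread('pics/side11.png')
cv2.imwrite('pics/c11.png',np.hstack([cv2.resize(b[180:390,320:600],(400,300)),cv2.resize(d[180:420,150:470],(400,300))]))
```

```text
15.975 [0.54439111 0.19880246 0.24956208] [-0.2247355   0.31095934 -3.47459799] [ 0.02496012  0.05614678 -0.01158192] [-0.55917201  0.47057477  0.24527988  1.65070396 -0.12896115  1.03222005
  1.68024663]
[([316.3, 320.9], 0.89, array([0.50716527, 0.18147089, 0.128     ]))]
16.075 [0.54288611 0.19843    0.24727624] [-0.61293559  0.3835521  -4.61778707] [0.01400065 0.00089869 0.01142202] [-0.55901617  0.47316224  0.24469522  1.65313225 -0.12914789  1.03193483
  1.68030949]
[([439.9, 304.2], 0.85, array([0.5072461 , 0.17812009, 0.128     ]))]
```

View pics/c11.png

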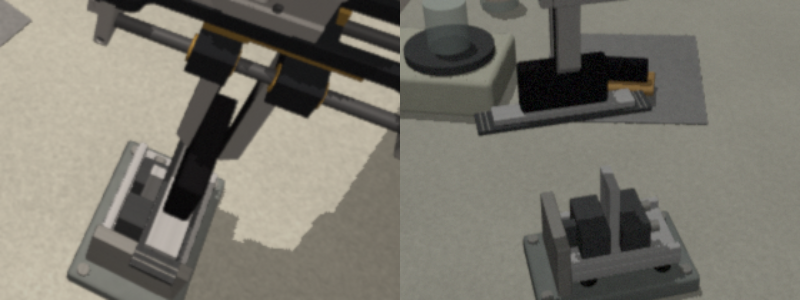

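Request:
{"fn": "carry_out", "kwargs": {
  "moves": [
    [0,-50,0,-0.06,10],
    [0,-100,0,-0.14,10],
    [0,-150,0,-0.22,10],
    [0,-200,0,-0.3,10],
    [0,-250,0,-0.38,10]
  ]
}}

```text
t: 16.8
tcp_pos: [0.5429, -0.0528, 0.2468]
eef_rot: [-0.0, 1.0, 0.0, -0.001]
force: [0.0, -0.2, -4.2]
grip_width: 0.181
```

Request:
{"fn": "carry_out", "kwargs": {
  "moves": [
    [0,-50,0,-0.045,10],
    [0,-100,0,-0.045,10],
    [0,-150,0,-0.045,10],
    [0,-200,0,-0.045,10],
    [0,-235,-30,-0.045,10]
  ]
}}

```text
t: 17.42
tcp_pos: [0.5442, -0.2902, 0.2184]
eef_rot: [0.022, 1.0, -0.002, 0.002]
force: [1.2, 0.6, -3.4]
grip_width: 0.18
```

Request:
{"fn": "carry_out", "kwargs": {
  "moves": [
    [0,0,-40,0,10],
    [0,0,-80,0,10],
    [0,0,-120,0,10],
    [0,0,-140,0,10],
    [0,0,-140,0,10]
  ]
}}

```text
t: 18.05
tcp_pos: [0.5417, -0.2853, 0.0751]
eef_rot: [0.021, 1.0, 0.001, -0.003]
force: [-0.6, -0.8, -3.7]
grip_width: 0.183
```

Run:
```python
from h import *
for c in ['wrist','side','scene']:
    s,im=snap(c,c+'12'); print(s['t'],s['tcp_pos'],s['eef_rot'],s['force'])
a=cv2.imread('pics/wrist12.png');b=cv2.imread('pics/scene12.png');d=cv2.imread('pics/side12.png')
cv2.imwrite('pics/c12.png',np.vstack([np.hstack([cv2.resize(a,(400,300)),cv2.resize(b[60:300,80:400],(400,300))]),cv2.resize(d[150:300,220:420],(800,300))[:, :800]]))
```

```text
18.05 [ 0.54167705 -0.28526412  0.07510134] [ 0.02093846  0.99977691  0.00114666 -0.00252896] [-0.58736839 -0.82726723 -3.68481857]
18.1 [ 0.54287199 -0.28609837  0.07667227] [ 2.09464387e-02  9.99779901e-01  3.91927574e-04 -1.11508487e-03] [ 0.09283242 -0.94409578 -3.25689583]
18.15 [ 0.54371194 -0.28660172  0.077738  ] [ 2.09355263e-02  9.99780819e-01 -1.04863966e-04 -8.17334913e-05] [ 0.74317236 -0.71812436 -3.10760721]
```

View pics/c12.png

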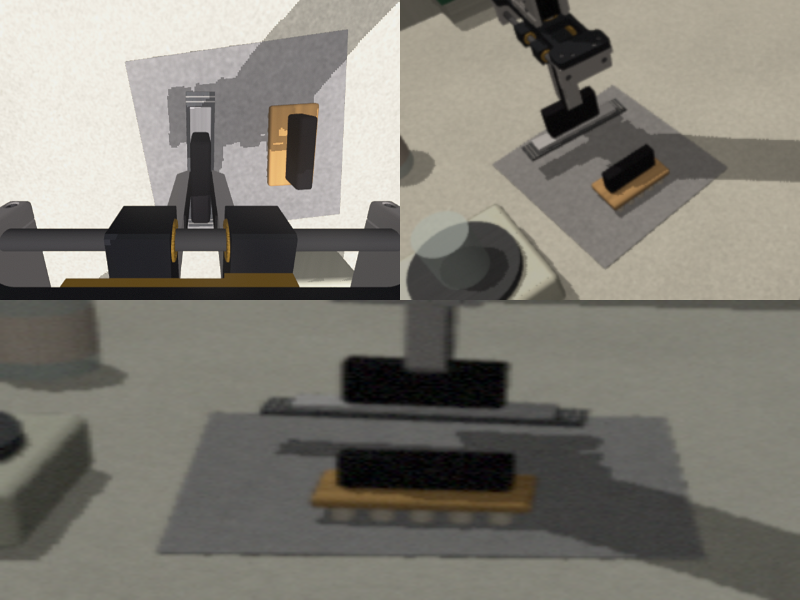

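Request:
{"fn": "carry_out", "kwargs": {
  "moves": [
    [0,0,-15,0,10],
    [0,0,-28,0,10],
    [0,0,-34,0,10],
    [0,0,-37,0,10],
    [0,0,-38,0,10]
  ]
}}

```text
t: 18.82
tcp_pos: [0.5437, -0.2865, 0.0396]
eef_rot: [0.021, 1.0, -0.0, -0.0]
force: [0.4, -0.2, -4.2]
grip_width: 0.183
```

Request:
{"fn": "carry_out", "kwargs": {
  "moves": [
    [0,0,-1,0,10],
    [0,0,-1.5,0,10],
    [0,0,-2,0,10],
    [0,0,-2,0,10]
  ]
}}

```text
t: 19.32
tcp_pos: [0.5438, -0.2866, 0.0382]
eef_rot: [0.021, 1.0, -0.0, 0.0]
force: [-0.8, -0.7, 0.6]
grip_width: 0.178
```

Run:
```python
from h import *
s=sense(); print(s['t'],s['tcp_pos'],s['eef_rot'],s['force'],s['wrist_torque'])
s,im=snap('side','side13')
d=cv2.imread('pics/side13.png')
cv2.imwrite('pics/c13.png',cv2.resize(d[170:300,220:420],(800,520)))
```

```text
19.325 [ 0.54379031 -0.28659324  0.03818976] [ 2.09711400e-02  9.99780039e-01 -1.22081381e-04  2.63854611e-04] [-0.75085193 -0.69934309  0.6157375 ] [ 0.05937985  0.20148494 -0.04346292]
```

View pics/c13.png

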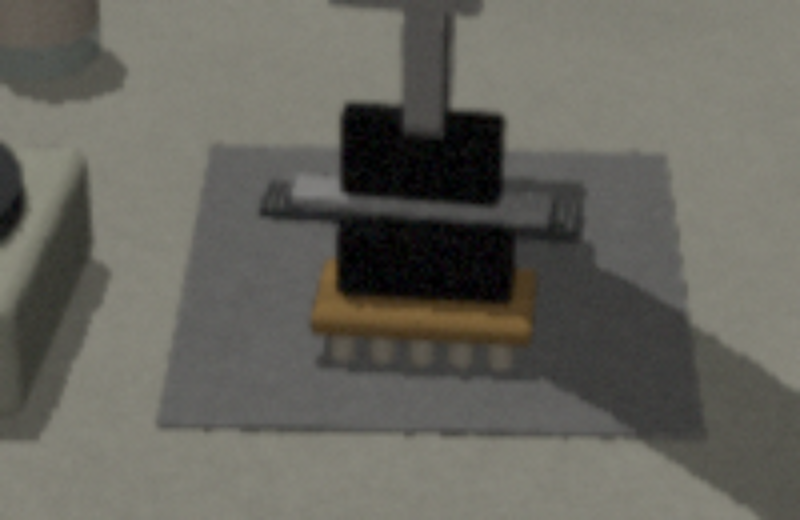

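Contact with the mat (force up by about 4 N). Open and retreat.

Request:
{"fn": "carry_out", "kwargs": {
  "moves": [
    [0,0,0,0,22],
    [0,0,0,0,40],
    [0,0,0,0,55],
    [0,0,0,0,55],
    [0,0,0,0,55]
  ]
}}

```text
t: 20.0
tcp_pos: [0.5436, -0.2864, 0.0376]
eef_rot: [0.021, 1.0, -0.0, -0.0]
force: [-0.2, 0.3, -0.3]
grip_width: 0.578
```

Request:
{"fn": "carry_out", "kwargs": {
  "moves": [
    [0,0,20,0,55],
    [0,0,60,0,55],
    [0,0,110,0,55],
    [0,0,160,0,55],
    [-40,0,200,0,55]
  ]
}}

```text
t: 20.62
tcp_pos: [0.506, -0.286, 0.2395]
eef_rot: [0.019, 1.0, -0.001, 0.002]
force: [-0.5, -0.3, 0.1]
grip_width: 0.586
```

Request:
{"fn": "carry_out", "kwargs": {
  "moves": [
    [-40,0,0,0,55],
    [-40,0,0,0,55],
    [-40,0,0,0,55]
  ]
}}

```text
t: 21.0
tcp_pos: [0.4645, -0.2861, 0.2378]
eef_rot: [0.021, 1.0, 0.0, 0.0]
force: [-0.2, 0.6, -0.9]
grip_width: 0.584
```

Run:
```python
from h import *
for c in ['wrist','side','scene']:
    s,im=snap(c,c+'14'); K,T=cam(c,s); print(s['t'],s['tcp_pos'],s['force'],s['grip_width'])
    for n,z in [('edge',.128),('file_grip',.038),('brush_grip',.038)]:
        r=pinpoint(c,n); print(n,[(np.round(q['point'],1).tolist(),round(q['p'],2),at_z(K,T,q['point'],z).round(4)) for q in r[:2]])
a=cv2.imread('pics/wrist14.png');b=cv2.imread('pics/scene14.png');d=cv2.imread('pics/side14.png')
cv2.imwrite('pics/c14.png',np.vstack([np.hstack([cv2.resize(a,(400,300)),cv2.resize(b,(400,300))]),np.hstack([cv2.resize(d[150:300,220:420],(400,300)),cv2.resize(d[300:450,220:420],(400,300))])]))
```

```text
21.0 [ 0.4644975  -0.28610943  0.23776126] [-0.15285789  0.62469005 -0.90591803] 0.5843241872105549
edge []
file_grip [([323.2, 276.4], 0.71, array([ 0.5429, -0.2848,  0.038 ]))]
brush_grip [([415.7, 267.5], 0.91, array([ 0.5358, -0.1699,  0.038 ]))]
21.2 [ 0.46446198 -0.28609278  0.23711835] [-0.41821954 -0.64599443  0.5778268 ] 0.58277375981192
edge []
file_grip [([324.0, 207.9], 0.75, array([ 0.5473, -0.2802,  0.038 ]))]
brush_grip [([325.9, 237.6], 0.62, array([ 0.5315, -0.1682,  0.038 ]))]
21.4 [ 0.46385341 -0.2863215   0.23734547] [0.53782768 0.25426183 0.77313326] 0.5844896462255995
edge [([440.7, 306.1], 0.88, array([0.5085, 0.1805, 0.128 ]))]
file_grip [([221.1, 168.1], 0.64, array([ 0.5499, -0.2792,  0.038 ]))]
brush_grip [([263.9, 196.0], 0.91, array([ 0.5305, -0.1745,  0.038 ]))]
```

View pics/c14.png

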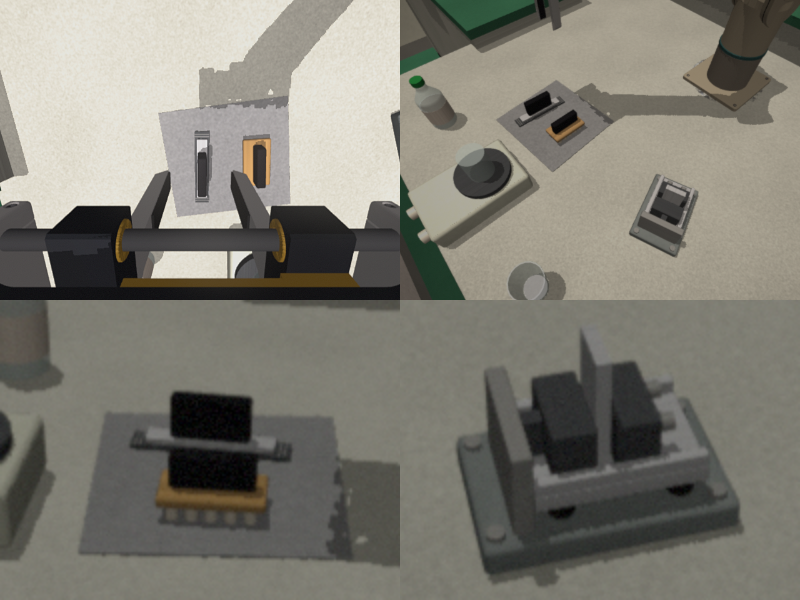

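Run:
```python
from h import *
for c,(y0,y1,x0,x1) in {'side':(300,450,230,400),'scene':(275,410,365,485)}.items():
    a=cv2.imread(f'pics/{c}0.png',0)[y0:y1,x0:x1].astype(int);b=cv2.imread(f'pics/{c}14.png',0)[y0:y1,x0:x1].astype(int)
    d=cv2.GaussianBlur(abs(a-b).astype(np.float32),(3,3),0);print(c,d.mean(),d.max(),(d>25).sum())
print(close_job())
```

```text
side 2.673956 17.8125 0
scene 3.3149035 19.0 0
the job is handed in; nothing more can be done
None
```

I filed the bar with three full strokes towards the fence, laid the file back flat on the mat and handed the job in at about 21 s. No verdict came back.

- **Strokes:** Each ran from the file's leading third to its trailing third. I lifted the file straight up after each one and carried it back in the air. I only read the force at the stroke ends and once during the third stroke. It implies the bar sank about 3 to 5.5 mm there. The end of the first stroke was lightest, at or just under 3 mm.
- **Laying down:** The file touched the mat gently, with about 4 N of contact force, before I opened the gripper. The arm then backed off.

**Last checks:**
- The before and after pictures of the stand show no visible change, so the bar is still against the fence.
- The last views show the file flat on the mat, about 10 mm from its starting spot on purpose, to leave more margin to the mat's edge.
- The brush positions agree with the first ones to within the cameras' scatter, so it was not moved.

**What disagreed:**
- The cameras differed by up to about 8 mm on where the bar's top end was, so I used a mean position and checked the alignment in the wrist picture before stroking.
- The file pitched about 1 to 3 degrees in the grip while pressed at the stroke ends. It was within about a degree of level again when lifted.

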